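# Put the slide box away in its drawer pocket

### The job

Pull the blue-fronted drawer out to its stop by its bar handle and leave it open. Then lift the slide box out of the orange rack, lay it down on the black mat with its white lid upward and let go of it. Take it again across its width and seat it, lid up, flat on the floor of the black-walled pocket in the drawer, without disturbing the bottle, the dishes or the tip box.

Things in the scene. Friction and masses are not known exactly. Their poses are not given: they have to be found in the camera images.
- drawer (a joint): Opening in m of the one drawer (blue front) of a low white bench cabinet, fixed, 250 deep x 270 wide x 95 high: 0 closed, 0.18 fully out at its stop. It slides along the -x axis of drawer_handle, roughly towards the robot, and drags with a few N. Starts closed or slightly open. Drawer sides reach 62 mm above the bench, the blue front 92 mm.
- drawer_handle (a point): Middle of the drawer's steel bar handle: a horizontal bar 12 mm thick, 110 long along its y, its axis 45 mm in front of the drawer face, 70 mm above the bench and 25 mm below the cabinet top. Moves with the drawer; its x points level into the cabinet, square to the blue front, its z up.
- pocket (a point): Centre of the pocket floor, 18 mm above the bench; moves with the drawer; axes as drawer_handle's. 123 long (x) x 63 wide (y) between black walls 9 mm high; above them a sloped lead-in widens up to 15 mm. Long sides are open for fingers over the middle 63 mm, down to the level grey drawer floor. Nearest drawer side 83 mm to -y; a flat fixed filter slider, 10 mm high, from 87 mm to +y.
- slide_box: Closed plastic microscope slide box 120 x 60 x 28 mm, about 0.2 kg, loose. It starts standing on its long narrow side in the rack. Origin: centre of that narrow side; its x is the 120 mm length, its y the 28 mm thickness (pointing out of the white lid with a yellow label; the base, -y side, is blue), its z the 60 mm width (up at the start).
- box_centre (a point): Centre of the slide box (30 mm from the origin along its z); axes as the box's.
- rack: Orange rack, fixed, 100 (x) x 64 (y), with a slot 31 mm wide along its x that holds the lowest 22 mm of the slide box; slot floor 6 mm and walls 28 mm above the bench. Origin: centre of its underside.
- mat: Black rubber mat, fixed, 170 (x) x 180 (y) x 3 mm, flat on the bench. Origin: centre of its underside. It and the rack may change sides (left or right).
- bottle: Bystander: amber bottle, 60 mm across, 130 high, loose on the bench beside the cabinet. Origin: centre of its underside.
- dishes: Bystander: stack of three clear culture dishes, 90 mm across, 45 high, loose on the bench beside the cabinet. Origin: centre of the underside.
- tip_box: Bystander: green pipette tip box 75 x 110 x 45 mm, loose on the bench to the left. Origin: centre of its underside.

How it is judged:
By the outcome, as a careful person would: the job done as asked, in the order asked, and still so for the second after the job is handed in, with the robot touching nothing.
It also fails if it takes over 72 s, if anything falls off the work surface, if the arm or the gripper's body presses on something with over 40 N, if the wrist force passes 120 N, or if a joint passes its speed limit or range.

### The arm

A 6-joint arm with a two-finger parallel gripper is mounted at the origin on the work surface. World frame = base frame: x ahead of the robot, y to its left, z up, the work surface at z = 0. Lengths are in m, angles in rad, forces in N, time in s.
With the tool pointing down it reaches from about 0.35 to 0.975 m from the base axis. Payload 4.9 kg.
Tool frame: the origin (TCP) lies midway between the tips of the shut fingers; the grasp point (between the pads) lies 19 mm behind it (ctrl.hold_point_z is the distance from the TCP to the grasp point, in m); z points along the fingers, y is the line along which they close (so a half turn about z gives the same grasp; the last joint's range is limited). The gripper opens to 85 mm and grips with 20 to 120 N. Pads are 22 mm wide; open, the fingers measure 114 mm over their backs; the gripper's body (76 mm by 85 mm) begins 54 mm behind the grasp point. The pads swing forward as they close: fully open they stand 13 mm farther back than shut.
Start: joints at [-0.119, 0.053, 1.613, -0, 1.476, -0.119], TCP at [0.625, 0, 0.231] pointing down, gripper open.
Joint ranges: [-3.01, 3.01], [-1.01, 2.22], [0.06, 2.58], [-1.02, 4.17], [0.09, 2.62], [-3.14, 3.14]. Speed limits (rad/s): [2.57, 2.57, 3.14, 3.14, 3.14, 3.14].

### API

Orientations are given as a rotation vector (axis times angle).
In Python, from station import status, viewer, finish_job, ctrl gives the robot as it stands.
- The arm moves only by the shell command python3 -m jog 'ROWS' [FORCE]. ROWS is JSON, a list of rows, each a list of 7 numbers: the turn, a rotation vector about the tool's x, y, z each as a share of 5 degrees, from -1 to 1, then the shift along the tool's x, y, z each as a share of 30 mm, from -1 to 1, then the opening, from -1 (shut) to 1 (fully open). A call has 1 to 5 rows; each row shifts and turns the commanded pose from where the row before left it, along the tool's axes as they then stand; what a row does not reach is not made up. A row lasts 1/8 s, in which the tool goes at most 62.5 mm and 10.7 degrees, less where a joint would pass 70% of its speed; a pose out of reach is approached as far as the arm can. A call with a number of a shift or a turn outside -1 to 1 is refused whole. A call with a gripper value outside its range is refused whole. The fingers move at their own pace and stop on an object; FORCE is the grip in N (left out, the last holds). Time passes only in rows, so rows that do not move let the fingers close. It gives the time, the measured TCP pose, the force, the opening and the grip force at its end, in the units of the state.
- status.get_obs(): the state, without advancing time (a new reading comes with each control period).
- viewer.get_image(name): name is "scene" or "side" or "wrist"; returns a dict with "img" (400x640x3 uint8, red, green, blue), "fovy" (degrees; the focal length in pixels is half the picture's height over the tangent of half this angle, whatever the lens; pixels are square), "cx", "cy" (the principal point, pixels), "rvec" (rotation vector, rad) and "tvec" (3), from world to camera coordinates, as OpenCV has them. Camera axes: x right, y down, z forward; pixel columns grow to the right and rows downward; lengths in m; the calibration is good to about 2 mm. A picture is of the moment at which its call begins. There is no depth.
- finish_job(): hands the job in; it is judged then, once.
The state is a dict: "t": time; "q": joint angles; "dq": joint speeds; "effort": joint torques, N m; "tool_pos": TCP position; "tool_rot": TCP orientation; "contact_force": force on the tool from outside, world axes, zero at the start; "wrist_torque": the same for the moment, N m; "opening": finger opening in m; "grip_force": force on a finger pad.
Only numpy, scipy, OpenCV 4.12 (cv2) and the standard library are available. Lean on these libraries where they do the work, as an engineer would, in place of code of your own. Each camera call takes 0.05 s, during which the arm holds its last target. There are 200 camera calls.

## Working session

There is one attempt and no reset: what is moved stays moved. The work goes in short steps, Python scripts to look and compute and a shell command to move; the robot and the scene stay as the last step left them, time stands still between calls to the robot, and variables do not carry over. Pictures are saved under pics/ and viewed, at most 10 in all, crops included, and the job is handed in when it is done.

```bash
mkdir -p pics; ls
python3 - <<'E'
from station import status,viewer,ctrl
import cv2,numpy as np
o=status.get_obs(); print(o['t'],o['tool_pos'],o['tool_rot'],o['opening'],ctrl.hold_point_z)
for n in ["scene","side"]:
    d=viewer.get_image(n); print(n,d['fovy'],d['cx'],d['cy'],d['rvec'],d['tvec'])
    cv2.imwrite(f"pics/{n}0.png",cv2.resize(d['img'][:,:,::-1],(800,500),interpolation=cv2.INTER_CUBIC))
E
```

```text
pics
0.0 [6.24371536e-01 8.43553690e-05 2.30023082e-01] [-2.22027383e+00 -2.22025853e+00  2.03807973e-03] 0.08526527529938961 0.0187
scene 43.141619389956865 323.16209183456516 203.9256752544727 [ 2.29768145  0.59689203 -0.25078164] [-0.55558868 -0.10523446  1.4982138 ]
side 49.31240765504572 318.51969901903243 193.57265980442645 [ 2.3549725  -0.50339052  0.2165442 ] [-0.51694916  0.27235967  1.06483148]
```

View pics/scene0.png

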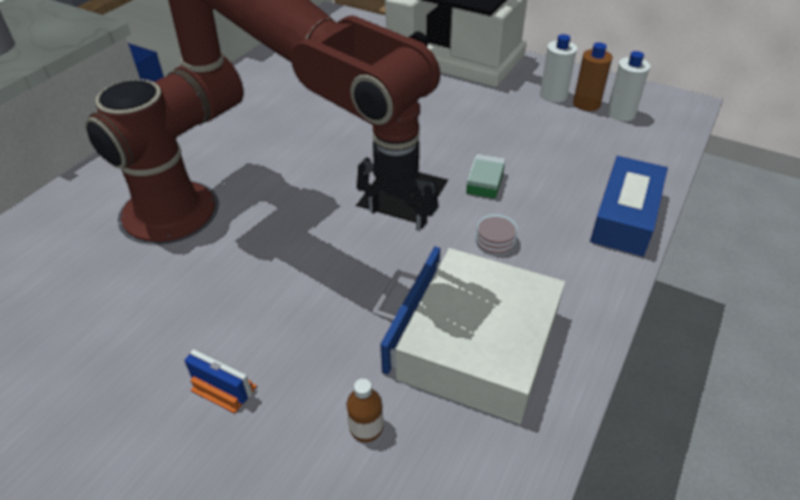

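View pics/side0.png

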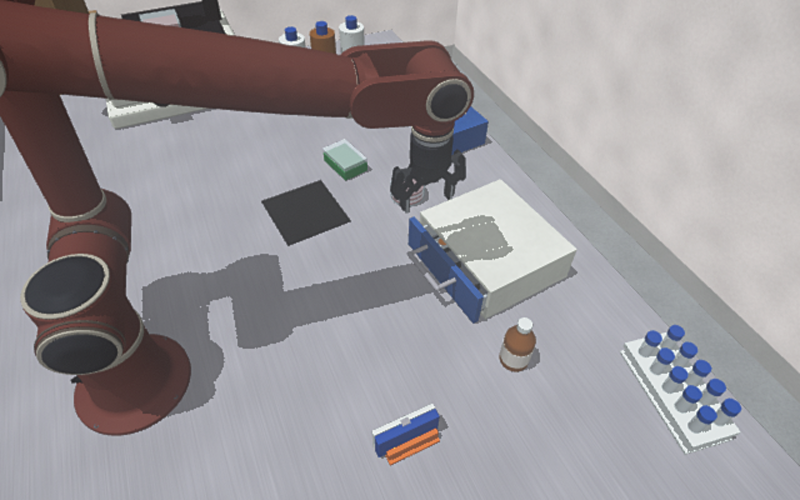

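```bash
cat > h.py <<'E'
import numpy as np,cv2
from station import status,viewer
from scipy.spatial.transform import Rotation as R
def cam(n):
    d=viewer.get_image(n); f=200/np.tan(np.radians(d['fovy'])/2)
    d['K']=np.array([[f,0,d['cx']],[0,f,d['cy']],[0,0,1]]); d['Rm']=R.from_rotvec(d['rvec']).as_matrix(); d['t']=np.array(d['tvec']); return d
def ray(d,p):
    return -d['Rm'].T@d['t'], d['Rm'].T@np.linalg.solve(d['K'],[p[0],p[1],1])
def onz(d,p,z):
    c,v=ray(d,p); return c+v*(z-c[2])/v[2]
def tri(d1,p1,d2,p2):
    P=[d['K']@np.c_[d['Rm'],d['t']] for d in(d1,d2)]
    x=cv2.triangulatePoints(P[0],P[1],np.array(p1,float),np.array(p2,float)).ravel(); return x[:3]/x[3]
def proj(d,X):
    return cv2.projectPoints(np.array(X,float).reshape(-1,3),np.array(d['rvec'],float),d['t'],d['K'],None)[0].reshape(-1,2)
def tile(img,x0,y0,w,h,s):
    c=cv2.resize(img[y0:y0+h,x0:x0+w,::-1],None,fx=s,fy=s,interpolation=cv2.INTER_CUBIC)
    for x in range(-(-x0//10)*10,x0+w,10):
        cv2.line(c,(int((x+.5-x0)*s),0),(int((x+.5-x0)*s),6 if x%50 else 14),(0,255,255),1)
        if x%20==0: cv2.putText(c,str(x),(int((x+.5-x0)*s)-10,22),0,.35,(0,255,255),1)
    for y in range(-(-y0//10)*10,y0+h,10):
        cv2.line(c,(0,int((y+.5-y0)*s)),(6 if y%50 else 14,int((y+.5-y0)*s)),(0,255,255),1)
        if y%20==0: cv2.putText(c,str(y),(8,int((y+.5-y0)*s)+4),0,.35,(0,255,255),1)
    return c
E
python3 - <<'E'
from h import *
a=cam("scene")['img'];b=cam("side")['img']
cv2.imwrite("pics/hand.png",np.hstack([tile(a,290,190,100,120,4),tile(b,310,160,100,120,4)]))
cv2.imwrite("pics/box.png",np.hstack([tile(a,140,270,80,65,5),tile(b,290,315,80,65,5)]))
E
```

```text
(no output)
```

View pics/hand.png

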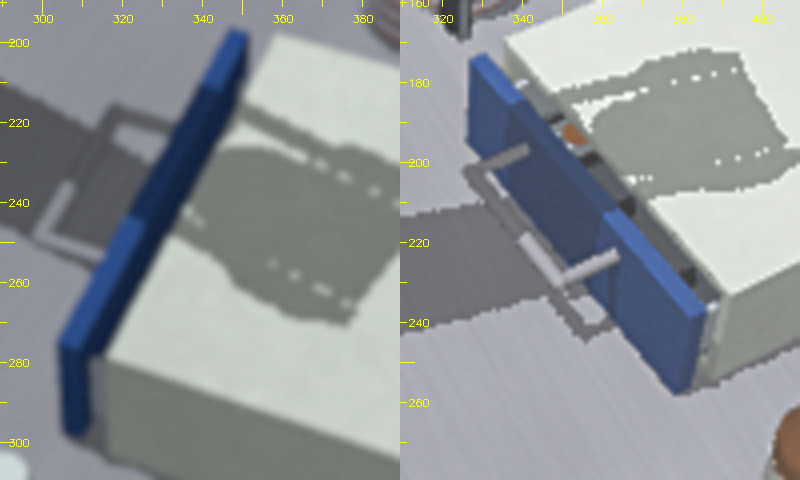

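View pics/box.png

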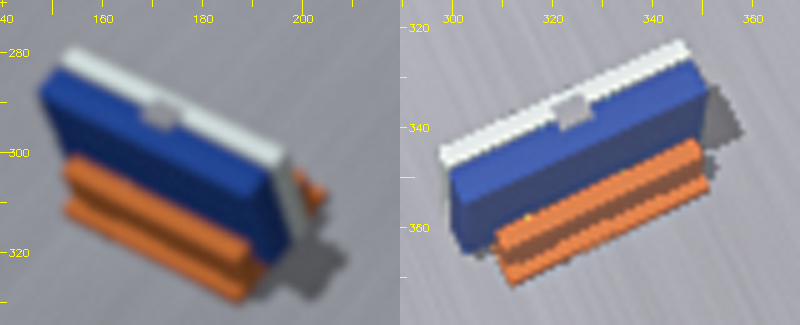

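The drawer is slightly open. In the scene view the handle bar's corners are at (318.5,217) and (299,247.5), in the side view at (326,203) and (349,229.5). The box's top corners read about scene (147.5,287), (153.5,279.5), (196.5,299.5), (190,308.5). The lid faces the far side of that view.

Run:
```python
from h import *
np.set_printoptions(precision=4,suppress=True)
a=cam("scene");b=cam("side")
print("handle tri",tri(a,(318.5,217),b,(326,203)),tri(a,(299,247.5),b,(349,229.5)))
for d,P in((a,[(318.5,217),(299,247.5)]),(b,[(326,203),(349,229.5)])):
    q=[onz(d,p,.070) for p in P]; m=(q[0]+q[1])/2; v=q[0]-q[1]; print("handle z",*q,m,np.degrees(np.arctan2(-v[0],v[1])),np.linalg.norm(v))
for n,d,P in(("scene",a,[(147.5,287),(153.5,279.5),(196.5,299.5),(190,308.5)]),("side",b,[(300.5,350.5),(297.5,344),(346,322.5),(351,331.5)])):
    q=np.array([onz(d,p,.066) for p in P]); v=q[3]-q[0]+q[2]-q[1]; print("box",n,q[:,:2].tolist(),q.mean(0),np.degrees(np.arctan2(v[1],v[0])),np.linalg.norm(v)/2)
for d,P in ((a,[(304,274.5),(341,202)]),(b,[(381,239),(327,176.5)])):
    q=[onz(d,p,.092) for p in P]; v=q[1]-q[0]; print("front",*q,np.degrees(np.arctan2(-v[0],v[1])),np.linalg.norm(v))
q=np.array([onz(b,(x*.8-.1,y*.8-.1),.003) for x,y in[(262,208),(321,181),(350,213),(289,244)]]);print("mat",q[:,:2].tolist(),q.mean(0))
print("bottle",onz(a,(365*.8,395*.8-9*.8),.12),onz(b,(526*.8,324*.8),.13))
print("dish",onz(a,(497*.8,228*.8),.045)); print("tip",onz(b,(345*.8,155*.8),.045))
```

```text
handle tri [0.6044 0.0333 0.0688] [ 0.6169 -0.0808  0.0772]
handle z [0.6047 0.0337 0.07  ] [ 0.6132 -0.0743  0.07  ] [ 0.6089 -0.0203  0.07  ] 4.527647015232535 0.10838803803145426
handle z [0.6035 0.0305 0.07  ] [ 0.6194 -0.078   0.07  ] [ 0.6115 -0.0238  0.07  ] 8.361552641170492 0.10961413497899729
box scene [[0.3772782593890891, -0.3310610525169394], [0.37475275681285225, -0.3092022787015315], [0.49304131095963877, -0.30419776280965277], [0.49554109226474685, -0.3288472532632146]] [ 0.4352 -0.3183  0.066 ] 1.7478261344462087 0.11833074703535791
box side [[0.3775061689113756, -0.3237025708514731], [0.3771645917862186, -0.307909970219591], [0.4949464653205734, -0.30635062146969966], [0.4954163632733496, -0.32971962040441005]] [ 0.4363 -0.3169  0.066 ] -1.0835196838451309 0.11786710945562497
front [ 0.6727 -0.1501  0.092 ] [0.6389 0.088  0.092 ] 8.098478435678416 0.24045545113429187
front [ 0.6703 -0.1523  0.092 ] [0.6402 0.1035 0.092 ] 6.708367589630524 0.2575452950183162
mat [[0.3550179192080284, 0.37533294338013157], [0.5274891991021831, 0.4147655604419136], [0.5547353846033025, 0.2681039304972924], [0.3818676342761048, 0.22703003641407282]] [0.4548 0.3213 0.003 ]
bottle [ 0.7067 -0.2526  0.12  ] [ 0.7075 -0.2634  0.13  ]
dish [0.7179 0.2724 0.045 ]
tip [0.6099 0.4424 0.045 ]
```

```bash
python3 -m jog '[[0,0,-1,0,0,0,0],[0,0,-0.4,-0.67,-0.55,0.5,0],[0,0,0,0,0,1,0],[0,0,0,0,0,0.5,0],[0,0,0,0,0,0,0]]' 60
python3 - <<'E'
from h import *
w=cam("wrist");b=cam("side");o=status.get_obs();T=R.from_rotvec(o['tool_rot']);print(o['tool_pos'],T.as_matrix().round(3).tolist())
cv2.imwrite("pics/w1.png",np.hstack([cv2.resize(w['img'][:,:,::-1],(480,300)),tile(b['img'],200,130,80,75,4)]))
E
```

```text
t: 0.92
tool_pos: [0.6094, -0.0212, 0.1697]
tool_rot: [-2.08, -2.351, 0.003]
contact_force: [0.2, -1.4, 0.3]
opening: 0.0425
grip_force: 0.0
[ 0.61088676 -0.02133119  0.17219746] [[-0.122, 0.993, 0.001], [0.993, 0.122, -0.0], [-0.0, 0.001, -1.0]]
```

View pics/w1.png

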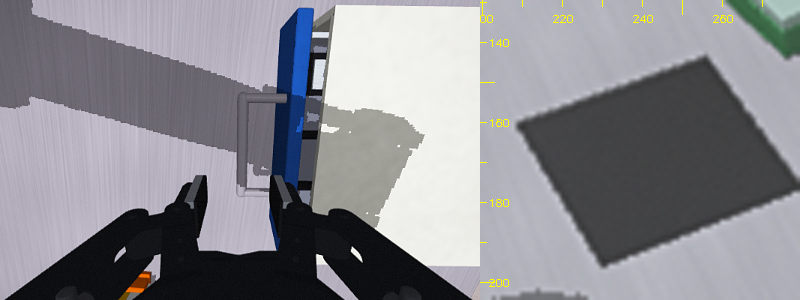

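The wrist view shows the bar from (324,127) to (324,257) in full-resolution pixels, between the finger planes. The mat's corners in the side view are (209,160), (256,143.5), (280,175.5) and (230.5,195.5).

Run:
```python
from h import *
np.set_printoptions(precision=4,suppress=True)
w=cam("wrist");b=cam("side");print(w['fovy'])
q=[onz(w,p,.07) for p in[(324,128),(324,256)]];v=q[0]-q[1];print(q,(q[0]+q[1])/2,np.linalg.norm(v),np.degrees(np.arctan2(-v[0],v[1])))
q=np.array([onz(b,p,.003) for p in[(209,160),(256,143.5),(280,175.5),(230.5,195.5)]]);print(q,q.mean(0))
e=q[1]-q[0]+q[2]-q[3];print(np.linalg.norm(e)/2,np.degrees(np.arctan2(e[1],e[0])),np.linalg.norm(q[3]-q[0]))
o=status.get_obs();print(o['tool_pos'])
```

```text
66.97293039630343
[array([0.6098, 0.0307, 0.07  ]), array([ 0.6242, -0.0812,  0.07  ])] [ 0.617  -0.0252  0.07  ] 0.11287319250653646 7.315979786227599
[[0.3612 0.4049 0.003 ]
 [0.5273 0.4215 0.003 ]
 [0.5466 0.2461 0.003 ]
 [0.3797 0.2262 0.003 ]] [0.4537 0.3247 0.003 ]
0.16750223877463183 6.274071333991201 0.17963580033420837
[ 0.6112 -0.0214  0.1729]
```

```bash
python3 -m jog '[[0,0,0,0,0.12,0,-0.3],[0,0,0,0,0,1,-0.3],[0,0,0,0,0,1,-0.3],[0,0,0,0,0,1,-0.3],[0,0,0,0,0,1,-0.3]]' 60; python3 -m jog '[[0,0,0,0,0,0,-0.3],[0,0,0,0,0,0,-0.5],[0,0,0,0,0,0,-1],[0,0,0,0,0,0,-1],[0,0,0,0,0,0,-1]]' 60
```

```text
t: 1.75
tool_pos: [0.6146, -0.021, 0.0511]
tool_rot: [2.081, 2.352, 0.001]
contact_force: [0.0, 0.1, -0.9]
opening: 0.0301
grip_force: 0.0
t: 2.38
tool_pos: [0.6152, -0.0212, 0.0536]
tool_rot: [2.08, 2.351, 0.003]
contact_force: [-2.3, -1.0, 6.5]
opening: 0.01
grip_force: 58.7
```

```bash
python3 -m jog '[[0,0,0,0,-0.4,0,-1],[0,0,0,0,-0.7,0,-1],[0,0,0,0,-0.7,0,-1],[0,0,0,0,-0.7,0,-1],[0,0,0,0,-0.7,0,-1]]'; python3 -m jog '[[0,0,0,0,-0.5,0,-1],[0,0,0,0,-0.3,0,-1],[0,0,0,0,-0.2,0,-1],[0,0,0,0,-0.2,0,-1],[0,0,0,0,0,0,-1]]'
```

```text
t: 3.0
tool_pos: [0.52, -0.0318, 0.0535]
tool_rot: [2.08, 2.35, 0.009]
contact_force: [2.8, 5.8, 7.5]
opening: 0.01
grip_force: 60.6
t: 3.62
tool_pos: [0.4836, -0.0358, 0.0535]
tool_rot: [2.082, 2.352, 0.007]
contact_force: [-1.9, 6.7, 11.3]
opening: 0.0098
grip_force: 61.1
```

```bash
for i in 1; do python3 -m jog '[[0,0,0,0,-0.2,0,-1],[0,0,0,0,-0.15,0,-1],[0,0,0,0,-0.15,0,-1],[0,0,0,0,-0.1,0,-1],[0,0,0,0,0,0,-1]]'; done; python3 -m jog '[[0,0,0,0,-0.1,0,-1],[0,0,0,0,-0.1,0,-1],[0,0,0,0,0,0,-1]]';  python3 -m jog '[[0,0,0,0,-0.1,0,-1],[0,0,0,0,-0.1,0,-1],[0,0,0,0,0,0,-1]]'
```

```text
t: 4.25
tool_pos: [0.4661, -0.0377, 0.0535]
tool_rot: [2.082, 2.352, 0.008]
contact_force: [-0.1, 8.5, 10.5]
opening: 0.0101
grip_force: 61.1
t: 4.62
tool_pos: [0.4602, -0.0384, 0.0535]
tool_rot: [2.082, 2.352, 0.009]
contact_force: [0.6, 9.0, 11.1]
opening: 0.0102
grip_force: 61.1
t: 5.0
tool_pos: [0.4543, -0.0391, 0.0535]
tool_rot: [2.082, 2.352, 0.009]
contact_force: [-0.1, 9.7, 11.3]
opening: 0.0101
grip_force: 61.1
```

```bash
python3 -m jog '[[0,0,0,0.02,-0.1,0,-1],[0,0,0,0.02,-0.1,0,-1],[0,0,0,0,0,0,-1]]';  python3 -m jog '[[0,0,0,0,-0.1,0,-1],[0,0,0,0,-0.1,0,-1],[0,0,0,0,0,0,-1]]';python3 -m jog '[[0,0,0,0,-0.1,0,-1],[0,0,0,0,-0.1,0,-1],[0,0,0,0,0,0,-1]]'
```

```text
t: 5.38
tool_pos: [0.4509, -0.0395, 0.0535]
tool_rot: [2.078, 2.346, 0.015]
contact_force: [12.1, 5.6, -0.1]
opening: 0.0101
grip_force: 60.0
t: 5.75
tool_pos: [0.4509, -0.0395, 0.0537]
tool_rot: [2.071, 2.335, 0.036]
contact_force: [38.6, 10.1, -23.2]
opening: 0.0098
grip_force: 58.3
t: 6.12
tool_pos: [0.4509, -0.0395, 0.0539]
tool_rot: [2.064, 2.324, 0.056]
contact_force: [69.1, 14.2, -47.3]
opening: 0.01
grip_force: 57.9
```

```bash
python3 -m jog '[[0,0,0,0,0.25,0,-1],[0,0,0,0,0.15,0,-1],[0,0,0,0,0,0,-0.3],[0,0,0,0,0,0,-0.3],[0,0,0,0,0,0,-0.3]]'; python3 -m jog '[[0,0,0,0,0,-0.5,-0.3],[0,0,0,0,0,-1,-0.3],[0,0,0,0,0,-1,-0.3],[0,0,0,0,0,-1,-0.3],[0,0,0,0,0,-1,0]]';python3 -m jog '[[0,0,0,0,0,-1,0],[0,0,0,0,0,-1,0],[0,0,0,0,0,0,0]]'
```

```text
t: 6.75
tool_pos: [0.4459, -0.0403, 0.0506]
tool_rot: [-2.081, -2.352, 0.001]
contact_force: [-0.0, 1.0, -0.3]
opening: 0.0303
grip_force: 0.0
t: 7.38
tool_pos: [0.4469, -0.0404, 0.1884]
tool_rot: [2.081, 2.352, 0.001]
contact_force: [-0.5, -0.8, -0.9]
opening: 0.0423
grip_force: 0.0
t: 7.75
tool_pos: [0.4484, -0.0407, 0.2503]
tool_rot: [2.078, 2.348, 0.005]
contact_force: [0.3, -0.3, -0.0]
opening: 0.0429
grip_force: 0.0
```

Run:
```python
from h import *
w=cam("wrist");b=cam("side");a=cam("scene")
ts=[]
for d in(a,b):
    p=proj(d,[.56,-.03,.04])[0].astype(int);print(p); ts.append(tile(d['img'],p[0]-50,p[1]-31,100,62,4))
W=cv2.resize(w['img'][:,:,::-1],(560,350));W=np.hstack([W,np.zeros((350,240,3),np.uint8)])
cv2.imwrite("pics/d1.png",np.vstack([W,np.hstack(ts)]))
```

```text
[290 235]
[320 230]
```

View pics/d1.png

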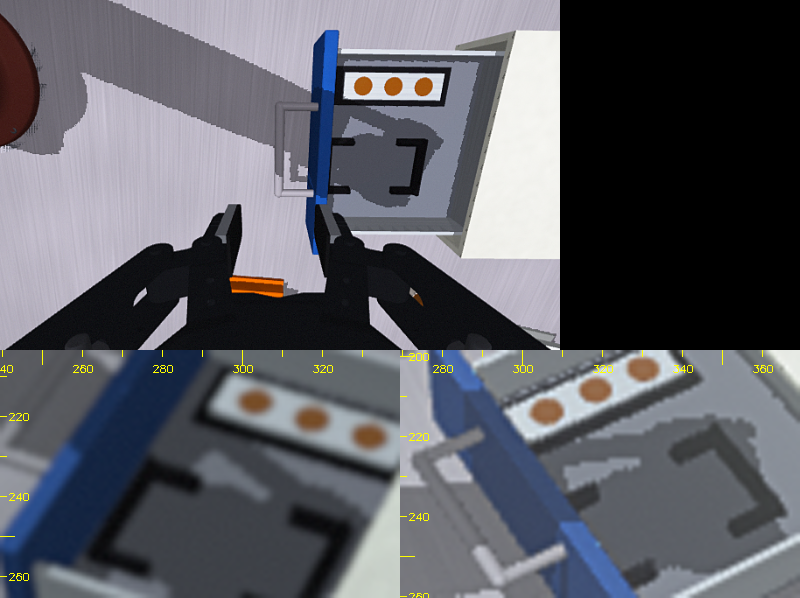

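Run:
```python
from h import *
w=cam("wrist");np.save("w.npy",w['img'])
cv2.imwrite("pics/d2.png",tile(w['img'],365,145,135,90,5.9))
```

```text
(no output)
```

View pics/d2.png

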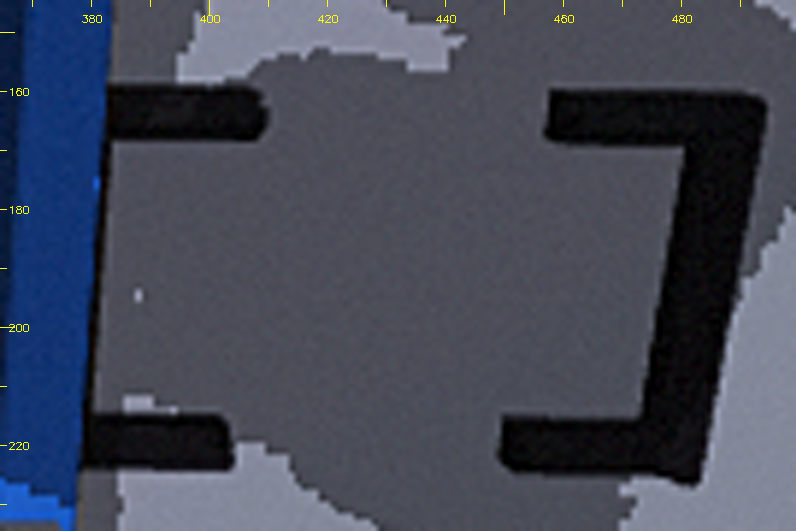

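Run:
```python
from h import *
np.set_printoptions(precision=4,suppress=True)
w=cam("wrist");c,_=ray(w,(0,0));print("cam",c)
th=np.radians(6.4);M=np.array([[np.cos(th),np.sin(th)],[-np.sin(th),np.cos(th)]])
H=np.array([.4505,-.0395])
for n,p,z in[("A",(480.5,168.5),.018),("B far tip +y",(456.5,168.5),.018),("D -y corner lo",(474,215),.018),("D hi",(474,215),.033),("far tip -y lo",(449,216),.018),("far tip -y hi",(449.5,222),.033),("near tip +y hi",(410,164),.033),("near tip -y hi",(404,219),.033),("near tip lo",(404,219),.018),("outer far top",(494,161),.033),("outer far bot",(483,226),.033),
  ("outer+y hi",(460,160),.033),("outer+y",(400,159.3),.033),("outer-y",(455,224),.033),("outer-y near",(395,224),.033),("front top back edge",(383.5,160),.092),("front",(378.5,220),.092)]:
    q=onz(w,p,z)[:2];print(n,q,M@(q-H))
q=[onz(w,(p[0]/.875,p[1]/.875),.07) for p in[(279.5,107),(279.5,191)]];print("handle",q,M@(q[0][:2]-H),M@(q[1][:2]-H))
```

```text
cam [0.4382 0.0296 0.3875]
A [ 0.6473 -0.0223] [ 0.1975 -0.0048]
B far tip +y [ 0.6178 -0.0259] [ 0.1678 -0.0051]
D -y corner lo [ 0.6556 -0.0833] [ 0.199  -0.0663]
D hi [ 0.6468 -0.0787] [ 0.1907 -0.0608]
far tip -y lo [ 0.6238 -0.0886] [ 0.1667 -0.0681]
far tip -y hi [ 0.6188 -0.0915] [ 0.1615 -0.0705]
near tip +y hi [ 0.5544 -0.0251] [0.1049 0.0028]
near tip -y hi [ 0.5614 -0.0946] [ 0.104  -0.0671]
near tip lo [ 0.5666 -0.0998] [ 0.1086 -0.0729]
outer far top [ 0.6522 -0.0095] [0.2038 0.0074]
outer far bot [ 0.662  -0.0917] [ 0.2043 -0.0754]
outer+y hi [ 0.6121 -0.0132] [0.1635 0.0082]
outer+y [ 0.5415 -0.021 ] [0.0925 0.0083]
outer-y [ 0.6263 -0.0933] [ 0.1687 -0.0731]
outer-y near [ 0.5515 -0.1026] [ 0.0933 -0.0739]
front top back edge [ 0.5083 -0.0152] [0.0602 0.0177]
front [ 0.5147 -0.0783] [ 0.0595 -0.0457]
handle [array([0.4414, 0.0119, 0.07  ]), array([ 0.4543, -0.0923,  0.07  ])] [-0.0033  0.0521] [-0.0022 -0.0529]
```

```bash
for i in 1 2 3; do python3 -m jog '[[0,0,-1,0,0,0,0.3],[0,0,-1,0,0,0,0.3],[0,0,-1,0,0,0,0.3],[0,0,-1,0,0,0,0.3],[0,0,-1,0,0,0,0.3]]' >/dev/null; done; python3 -m jog '[[0,0,-1,0,0,0,0.3],[0,0,-0.66,0,0,0,0.3],[0,0,0,0.4,-1,0,0.3],[0,0,0,0,-1,0,0.3],[0,0,0,0,-1,0,0.3]]'; python3 -m jog '[[0,0,0,0,-1,0,0.3],[0,0,0,0,-1,0,0.3],[0,0,0,0,-1,0,0.3],[0,0,0,0,-1,0,0.3],[0,0,0,0,-1,0,0.3]]';python3 -m jog '[[0,0,0,0,-1,0.8,0.3],[0,0,0,0,-0.2,0.8,0.3],[0,0,0,0,0,0.8,0.3],[0,0,0,0,0,0,0.3]]'
python3 - <<'E'
from h import *
np.set_printoptions(precision=4,suppress=True)
o=status.get_obs();print(o['q'],o['tool_pos'],R.from_rotvec(o['tool_rot']).as_matrix())
a=cam("scene");b=cam("side")
print("pocket side far",onz(b,(347.5,217.5),.033),onz(b,(365.5,238.5),.033)," scene near",onz(a,(272,231),.033),onz(a,(262,257),.033))
w=cam("wrist");cv2.imwrite("pics/b1.png",np.vstack([w['img'][:,:,::-1]]))
E
```

```text
t: 10.5
tool_pos: [0.4348, -0.1309, 0.245]
tool_rot: [0.009, -3.14, -0.002]
contact_force: [0.4, -0.5, -0.3]
opening: 0.0553
grip_force: 0.0
t: 11.12
tool_pos: [0.4356, -0.281, 0.2448]
tool_rot: [0.008, -3.14, -0.003]
contact_force: [0.7, 0.5, 1.0]
opening: 0.0557
grip_force: 0.0
t: 11.62
tool_pos: [0.4347, -0.3149, 0.1705]
tool_rot: [0.008, -3.136, -0.008]
contact_force: [-0.4, -0.1, 0.6]
opening: 0.0554
grip_force: 0.0
[-0.7656 -0.1087  1.8741  0.      1.3834 -2.3414] [ 0.4347 -0.3149  0.1705] [[-1.     -0.005  -0.0053]
 [-0.005   1.      0.0051]
 [ 0.0052  0.0051 -1.    ]]
pocket side far [ 0.6505 -0.0137  0.033 ] [ 0.6615 -0.0985  0.033 ]  scene near [ 0.5084 -0.0353  0.033 ] [ 0.5335 -0.1172  0.033 ]
```

View pics/b1.png

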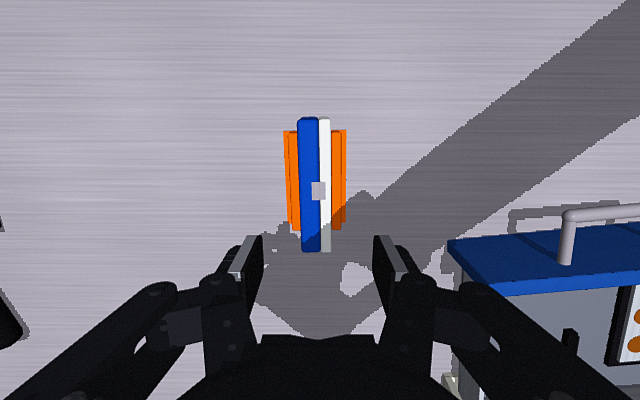

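The wrist view shows the box's top from (298–330,118) to (303–331,251), with the lid on the right (+y), centred between the pads.

Run:
```python
from h import *
np.set_printoptions(precision=4,suppress=True)
w=cam("wrist");print(ray(w,(0,0))[0])
for p in[(297.5,118),(330,118),(331,251),(303,251),(318.5,190.5)]: print(onz(w,p,.066))
for p in[(318,118),(320,250)]: print('seam',onz(w,p,.066))
```

```text
[ 0.3652 -0.3183  0.3176]
[ 0.3763 -0.3344  0.066 ]
[ 0.3762 -0.3081  0.066 ]
[ 0.495  -0.3053  0.066 ]
[ 0.4951 -0.331   0.066 ]
[ 0.4372 -0.3171  0.066 ]
seam [ 0.3762 -0.3178  0.066 ]
seam [ 0.4941 -0.3154  0.066 ]
```

```bash
python3 -m jog '[[0,0,-0.18,0,-0.13,0.8,0.3],[0,0,0,0,0,1,0.3],[0,0,0,0,0,1,0.3],[0,0,0,0,0,1,0.3],[0,0,0,0,0,0.6,0.3]]'; python3 -m jog '[[0,0,0,0,0,0.05,0.3],[0,0,0,0,0,0,-0.2],[0,0,0,0,0,0,-1],[0,0,0,0,0,0,-1],[0,0,0,0,0,0,-1]]' 60
```

```text
t: 12.45
tool_pos: [0.4366, -0.3202, 0.0419]
tool_rot: [-0.033, 3.141, -0.0]
contact_force: [-0.1, 0.7, -0.5]
opening: 0.0551
grip_force: 0.0
t: 13.08
tool_pos: [0.4374, -0.321, 0.0426]
tool_rot: [-0.033, 3.139, -0.003]
contact_force: [-0.2, 0.8, 6.3]
opening: 0.0267
grip_force: 60.7
```

```bash
python3 -m jog '[[0,0,0,0,0,0,-1],[0,0,0,0,0,-0.3,-1],[0,0,0,0,0,-0.5,-1],[0,0,0,0,0,-0.7,-1],[0,0,0,0,0,-0.8,-1]]'
```

```text
t: 13.7
tool_pos: [0.4362, -0.3201, 0.1108]
tool_rot: [0.033, -3.141, -0.0]
contact_force: [-0.4, -0.5, -0.9]
opening: 0.0269
grip_force: 59.9
```

```bash
python3 -m jog '[[0,0,0,0,0.3,-1,-1],[0,0,0,0,0.6,-1,-1],[0,0,0,0,1,-1,-1],[0,0,0,0,1,-1,-1],[0,0,0,0,1,-0.5,-1]]'; for i in 1 2; do python3 -m jog '[[0,0,0,-0.1,1,0,-1],[0,0,0,-0.1,1,0,-1],[0,0,0,-0.1,1,0,-1],[0,0,0,-0.1,1,0,-1],[0,0,0,-0.1,1,0,-1]]' >/dev/null; done;  python3 -m jog '[[0,0,0,0,1,0,-1],[0,0,0,0,1,0,-1],[0,0,0,0,1,0,-1],[0,0,0,0,1,0,-1],[0,0,0,0,1,0,-1]]'; for i in 1 2; do python3 -m jog '[[-1,0,0,0,0,0,-1],[-1,0,0,0,0,0,-1],[-1,0,0,0,0,0,-1],[-1,0,0,0,0,0,-1],[-1,0,0,0,0,0,-1]]'; done; python3 -c "
from h import *
print(np.round(status.get_obs()['q'],3))"
```

```text
t: 14.32
tool_pos: [0.4344, -0.2028, 0.2479]
tool_rot: [-0.032, 3.138, -0.004]
contact_force: [0.8, 0.3, -1.9]
opening: 0.0271
grip_force: 59.9
t: 16.2
tool_pos: [0.4543, 0.2481, 0.2456]
tool_rot: [-0.033, 3.141, 0.0]
contact_force: [-0.2, -0.3, -1.0]
opening: 0.0266
grip_force: 59.9
t: 16.82
tool_pos: [0.4545, 0.247, 0.2457]
tool_rot: [0.033, -3.063, -0.683]
contact_force: [0.4, -0.1, -1.1]
opening: 0.0272
grip_force: 60.2
t: 17.45
tool_pos: [0.4546, 0.2469, 0.2455]
tool_rot: [0.031, -2.839, -1.327]
contact_force: [-0.1, 0.2, -2.1]
opening: 0.027
grip_force: 60.2
[-0.091 -0.291  2.073  0.868  1.519 -1.806]
```

```bash
python3 -m jog '[[-1,0,0,0,0,0,-1],[-1,0,0,0,0,0,-1],[-0.4,0,0,0,0,0,-1],[0,0,0,0,0,0,-1]]'
cat > e.py <<'E'
from h import *
np.set_printoptions(precision=4,suppress=True)
o=status.get_obs();M=R.from_rotvec(o['tool_rot']).as_matrix();p=np.array(o['tool_pos']);print(p,M,o['q'])
e=p+.0366*M[:,2]-.014*M[:,1];print("edge",e,"tilt",np.degrees(np.arccos(-M[2,2])))
d=np.array([.454,.347,.004])-e;print("to edge target, rows of 30mm in tool axes",M.T@d/.03)
E
python3 e.py
```

```text
t: 17.95
tool_pos: [0.4545, 0.247, 0.2446]
tool_rot: [0.028, -2.684, -1.611]
contact_force: [-0.1, -0.2, -1.7]
opening: 0.0271
grip_force: 60.2
[0.4545 0.247  0.2446] [[-0.9998 -0.0094 -0.0185]
 [-0.0208  0.4703  0.8823]
 [ 0.0004  0.8824 -0.4704]] [-0.1612 -0.2323  2.1125  1.0509  1.5799 -1.9278]
edge [0.4539 0.2727 0.215 ] tilt 61.93903884152538
to edge target, rows of 30mm in tool axes [-0.056  -5.0426  5.4935]
```

```bash
python3 -m jog '[[0,0,0,0,-0.9,1,-1],[0,0,0,0,-0.9,1,-1],[0,0,0,0,-0.9,1,-1],[0,0,0,0,-0.9,1,-1],[0,0,0,0,-0.7,0.7,-1]]'; python3 -m jog '[[0,0,0,0,-0.2,0.2,-1],[0,0,0,0,-0.2,0.2,-1],[0,0,0,0,0,0,-1]]'; python3 e.py
```

```text
t: 18.58
tool_pos: [0.4533, 0.312, 0.064]
tool_rot: [0.031, -2.685, -1.611]
contact_force: [0.7, 0.1, -1.1]
opening: 0.0269
grip_force: 60.1
t: 18.95
tool_pos: [0.4537, 0.3161, 0.0492]
tool_rot: [0.029, -2.684, -1.613]
contact_force: [0.3, 0.3, -1.0]
opening: 0.0268
grip_force: 60.2
[0.4537 0.3161 0.0492] [[-0.9998 -0.0111 -0.018 ]
 [-0.0211  0.4694  0.8827]
 [-0.0013  0.8829 -0.4695]] [-0.0104  0.1601  2.142   1.1761  1.2731 -2.2513]
edge [0.4532 0.3419 0.0196] tilt 61.99764550316054
to edge target, rows of 30mm in tool axes [-0.0288 -0.3803  0.3948]
```

```bash
python3 -m jog '[[0,0,0,0,-0.2,0.1,-1],[0,0,0,0,-0.15,0.08,-1],[0,0,0,0,0,0,-1]]'; python3 -m jog '[[0,0,0,0,-0.06,0.03,-1],[0,0,0,0,0,0,-1]]';python3 -m jog '[[0,0,0,0,-0.06,0.03,-1],[0,0,0,0,0,0,-1]]'
```

```text
t: 19.32
tool_pos: [0.4529, 0.3158, 0.0363]
tool_rot: [0.027, -2.683, -1.612]
contact_force: [0.4, 0.4, -2.5]
opening: 0.0272
grip_force: 60.2
t: 19.58
tool_pos: [0.4531, 0.3159, 0.0346]
tool_rot: [0.028, -2.683, -1.612]
contact_force: [-0.2, -0.3, -1.2]
opening: 0.027
grip_force: 60.2
t: 19.82
tool_pos: [0.453, 0.3159, 0.0325]
tool_rot: [0.028, -2.683, -1.612]
contact_force: [-0.3, -0.1, -1.5]
opening: 0.027
grip_force: 60.2
```

```bash
python3 -m jog '[[0,0,0,0,-0.06,0.03,-1],[0,0,0,0,0,0,-1]]'; python3 -m jog '[[0,0,0,0,-0.05,0.02,-1],[0,0,0,0,0,0,-1]]'
python3 - <<'E'
from h import *
b=cam("side");a=cam("scene");ts=[]
for d in(a,b):
    p=proj(d,[.454,.3,.04])[0].astype(int);ts.append(tile(d['img'],p[0]-50,max(p[1]-62,0),100,125,4))
cv2.imwrite("pics/t1.png",np.hstack(ts))
E
```

```text
t: 20.08
tool_pos: [0.4532, 0.3158, 0.0307]
tool_rot: [0.028, -2.683, -1.613]
contact_force: [0.2, -0.6, -0.7]
opening: 0.027
grip_force: 60.3
t: 20.32
tool_pos: [0.4535, 0.3159, 0.0304]
tool_rot: [0.03, -2.681, -1.617]
contact_force: [-2.1, -3.1, 5.9]
opening: 0.027
grip_force: 61.4
```

View pics/t1.png

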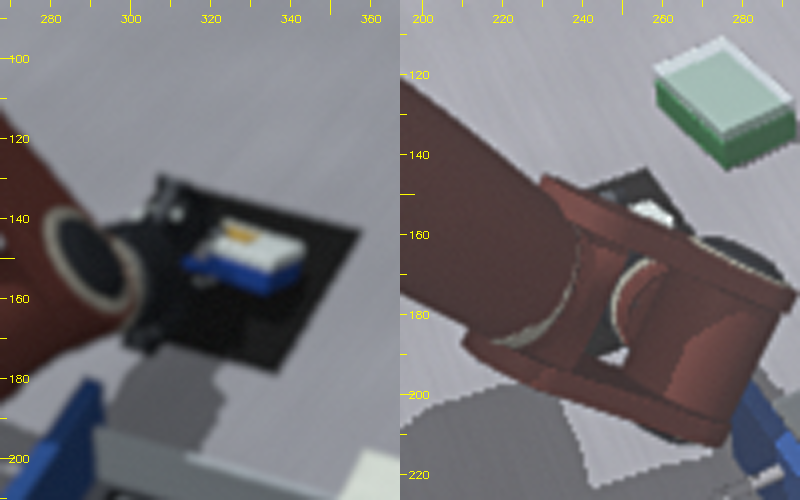

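The scene view shows the box tilted over the mat with the lid up, its lower edge on the mat near (333,158). Contact force is about 6 N, so I will let go and withdraw along the box.

```bash
python3 -m jog '[[0,0,0,0,0.06,0,-0.25],[0,0,0,0,0.05,0,-0.18],[0,0,0,0,0.06,0,-0.11],[0,0,0,0,0,0,-0.11],[0,0,0,0,0,0,-0.11]]'; python3 -m jog '[[0,0,0,0,0,-0.2,-0.11],[0,0,0,0,0,-0.3,-0.11],[0,0,0,0,0,-0.3,-0.11],[0,0,0,0,0,-0.5,-0.11],[0,0,0,0,0,-0.8,-0.11]]'; python3 -m jog '[[0,0,0,0,0,-1,-0.1],[0,0,0,0,0.8,-1,-0.1],[0,0,0,0,1,-1,-0.1],[0,0,0,0,1,-0.5,0],[0,0,0,0,1,0,0]]'
```

```text
t: 21.05
tool_pos: [0.453, 0.3181, 0.0335]
tool_rot: [0.028, -2.684, -1.612]
contact_force: [0.5, 0.1, -1.3]
opening: 0.0383
grip_force: 0.3
t: 21.68
tool_pos: [0.454, 0.2616, 0.0636]
tool_rot: [0.028, -2.683, -1.612]
contact_force: [-0.3, 0.1, 0.1]
opening: 0.0376
grip_force: 0.0
t: 22.3
tool_pos: [0.4558, 0.222, 0.2153]
tool_rot: [0.027, -2.687, -1.613]
contact_force: [-0.7, -0.0, 0.6]
opening: 0.0429
grip_force: 0.0
```

```bash
for i in 1 2; do python3 -m jog '[[1,0,0,0,0,0,0.5],[1,0,0,0,0,0,0.5],[1,0,0,0,0,0,0.5],[1,0,0,0,0,0,0.5],[1,0,0,0,0,0,0.5]]'>/dev/null; done; python3 -m jog '[[1,0,0,0,0,0,1],[1,0,0,0,0,0,1],[0.4,0,0,0,0,0,1],[0,0,0,0,1,0,1],[0,0,0,0,1,0,1]]';python3 -m jog '[[0,0,0,0,0.9,0.3,1],[0,0,0,0,0,0,1],[0,0,0,0,0,0,1]]'
python3 - <<'E'
from h import *
np.set_printoptions(precision=4,suppress=True)
o=status.get_obs();print(o['tool_pos'],R.from_rotvec(o['tool_rot']).as_matrix())
w=cam("wrist");cv2.imwrite("pics/m1.png",w['img'][:,:,::-1])
hsv=cv2.cvtColor(w['img'],cv2.COLOR_RGB2HSV)
m=(((hsv[...,1]<60)&(hsv[...,2]>150))|((hsv[...,0]>15)&(hsv[...,0]<40)&(hsv[...,1]>100)&(hsv[...,2]>120))).astype(np.uint8)
for c in cv2.findContours(m,0,2)[0]:
    if cv2.contourArea(c)>500: print(cv2.contourArea(c),cv2.boundingRect(c),cv2.minAreaRect(c))
mb=((hsv[...,0]>105)&(hsv[...,0]<125)&(hsv[...,1]>150)&(hsv[...,2]>50)).astype(np.uint8)
for c in cv2.findContours(mb,0,2)[0]:
    if cv2.contourArea(c)>50: print("blue",cv2.contourArea(c),cv2.boundingRect(c))
E
```

```text
t: 24.18
tool_pos: [0.4538, 0.2831, 0.2132]
tool_rot: [0.03, -3.141, -0.0]
contact_force: [-0.4, -0.4, 0.5]
opening: 0.0852
grip_force: 0.0
t: 24.55
tool_pos: [0.4533, 0.3093, 0.2041]
tool_rot: [0.032, -3.141, 0.001]
contact_force: [0.5, -0.3, 0.0]
opening: 0.0855
grip_force: 0.0
[0.4533 0.3093 0.2041] [[-0.9998 -0.0201 -0.0003]
 [-0.0201  0.9998 -0.0005]
 [ 0.0003 -0.0005 -1.    ]]
1305.5 (469, 361, 55, 39) ((496.0, 380.0), (38.0, 54.0), 90.0)
1079.0 (0, 328, 54, 33) ((26.508825302124023, 344.11468505859375), (29.451454162597656, 55.29817199707031), 85.60128784179688)
2519.5 (212, 260, 63, 92) ((233.10830688476562, 308.00177001953125), (85.19937133789062, 47.40641784667969), 57.2647705078125)
5540.0 (0, 231, 92, 87) ((43.5689697265625, 274.3276062011719), (82.96244812011719, 90.60263061523438), 85.2363510131836)
1632.5 (73, 225, 49, 83) ((97.30000305175781, 268.8999938964844), (86.01396179199219, 24.03331184387207), 71.56504821777344)
535.0 (16, 182, 50, 17) ((40.396995544433594, 189.83261108398438), (13.037581443786621, 48.45878982543945), 84.95755004882812)
5922.5 (292, 115, 58, 110) ((320.5, 169.5), (109.0, 57.0), 90.0)
93695.5 (175, 0, 465, 387) ((407.0, 193.0), (386.0, 464.0), 90.0)
27588.5 (0, 0, 220, 289) ((77.1729736328125, 146.73782348632812), (328.12628173828125, 141.6023406982422), 53.97262954711914)
blue 3841.5 (0, 189, 139, 47)
```

View pics/m1.png

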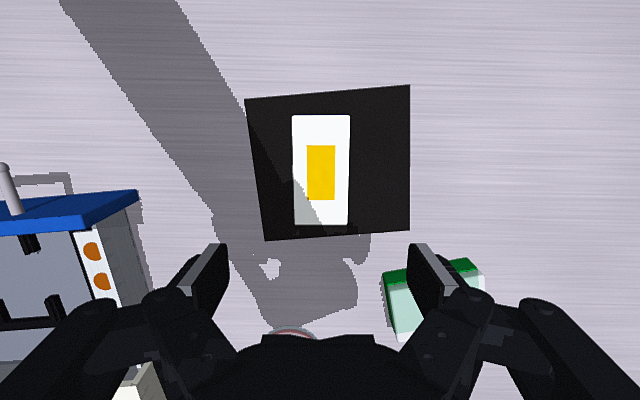

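The box lies flat on the mat with the lid and yellow label up. Its lid spans columns 292–350 and rows 115–225, near the middle of the mat.

Run:
```python
from h import *
np.set_printoptions(precision=4,suppress=True)
w=cam("wrist");hsv=cv2.cvtColor(w['img'],cv2.COLOR_RGB2HSV)
m=(((hsv[...,1]<60)&(hsv[...,2]>110))|((hsv[...,0]>15)&(hsv[...,0]<40)&(hsv[...,1]>100)&(hsv[...,2]>80))).astype(np.uint8);m[:,:250]=0
c=[c for c in cv2.findContours(m,0,2)[0] if 4000<cv2.contourArea(c)<9000][0][:,0]
W=np.array([onz(w,p,.031)[:2] for p in c],np.float32)*1000
r=cv2.minAreaRect(W);print("rect mm",r)
o=status.get_obs();M=R.from_rotvec(o['tool_rot']).as_matrix();print("tool shift rows",M.T@np.r_[np.array(r[0])/1000-o['tool_pos'][:2],-.2]/.03, "tool y heading",np.degrees(np.arctan2(M[1,1],M[0,1])))
```

```text
rect mm ((452.062744140625, 310.6865539550781), (118.77725219726562, 60.13056564331055), 1.2136147022247314)
tool shift rows [0.0511 0.0495 6.6666] tool y heading 91.12410276092174
```

```bash
python3 -m jog '[[0,0,0,0.05,0.05,1,1],[0,0,0,0,0,1,1],[0,0,0,0,0,1,1],[0,0,0,0,0,1,1],[0,0,0,0,0,1,1]]'; python3 -m jog '[[0,0,0,0,0,1,1],[0,0,0,0,0,0.4,1],[0,0,0,0,0,0.3,1],[0,0,0,0,0,0,1]]'; python3 -m jog '[[0,0,0,0,0,0.1,0.6],[0,0,0,0,0,0,0.3],[0,0,0,0,0,0,0],[0,0,0,0,0,0,0],[0,0,0,0,0,0,0]]' 50
```

```text
t: 25.28
tool_pos: [0.4522, 0.3109, 0.0537]
tool_rot: [-0.031, 3.141, 0.0]
contact_force: [0.3, -0.4, 1.1]
opening: 0.0854
grip_force: 0.0
t: 25.78
tool_pos: [0.452, 0.3116, 0.0034]
tool_rot: [-0.032, 3.141, 0.0]
contact_force: [-0.5, -0.3, 0.5]
opening: 0.0855
grip_force: 0.0
t: 26.4
tool_pos: [0.4524, 0.3121, 0.001]
tool_rot: [-0.033, 3.14, 0.001]
contact_force: [-0.7, 0.6, 5.5]
opening: 0.0592
grip_force: 56.2
```

```bash
python3 -m jog '[[0,0,0,0,0,-0.3,0],[0,0,0,0,0,-0.6,0],[0,0,0,0,0,-1,0],[0,0,0,0,0,-1,0],[0,0,0,0,0,-1,0]]'; python3 -m jog '[[0,0,0,0,0,-1,0],[0,0,0,0,0,-1,0],[0,0,0,0,-0.5,-1,0],[0,0,0,-0.6,-1,-1,0],[0,0,0,-0.6,-1,-0.5,0]]'; python3 -m jog '[[0,0,0,-0.6,-1,0,0],[0,0,0,-0.6,-1,0,0],[0,0,0,-0.6,-1,0,0],[0,0,0,-0.6,-1,0,0],[0,0,0,-0.6,-1,0,0]]';python3 -m jog '[[0,0,0,-0.6,-1,0,0],[0,0,0,-0.6,-1,0,0],[0,0,0,-0.6,-1,0,0],[0,0,0,-0.6,-1,0,0],[0,0,0,-0.6,-1,0,0]]'; python3 -m jog '[[0,0,-1,-0.5,0,0,0],[0,0,-0.06,0,0,0,0],[0,0,0,0,0,0,0]]'
cat > p.py <<'E'
from h import *
np.set_printoptions(precision=4,suppress=True)
o=status.get_obs();M=R.from_rotvec(o['tool_rot']).as_matrix();print(o['tool_pos'],M,o['opening'])
w=cam("wrist");print("cam",ray(w,(0,0))[0]);cv2.imwrite("pics/p.png",w['img'][:,:,::-1])
m=(w['img'].max(2)<38).astype(np.uint8)
P=[]
for c in cv2.findContours(m,0,2)[0]:
    if cv2.contourArea(c)>60:
        W=np.array([onz(w,p,.033)[:2] for p in c[:,0]],np.float32)*1000;r=cv2.minAreaRect(W)
        print(cv2.contourArea(c),cv2.boundingRect(c),np.array(r[0]),np.array(r[1]),r[2])
E
python3 p.py
```

```text
t: 27.02
tool_pos: [0.4515, 0.3116, 0.1188]
tool_rot: [-0.033, 3.141, 0.0]
contact_force: [0.2, 0.5, -1.6]
opening: 0.0594
grip_force: 55.5
t: 27.65
tool_pos: [0.4899, 0.237, 0.2553]
tool_rot: [-0.034, 3.138, 0.002]
contact_force: [-0.3, 0.9, -1.0]
opening: 0.0591
grip_force: 55.5
t: 28.28
tool_pos: [0.5825, 0.0883, 0.2528]
tool_rot: [-0.033, 3.141, 0.0]
contact_force: [0.5, 0.7, -1.8]
opening: 0.0589
grip_force: 55.5
t: 28.9
tool_pos: [0.6756, -0.0596, 0.2528]
tool_rot: [0.033, -3.141, -0.0]
contact_force: [-0.4, 0.5, -1.7]
opening: 0.0589
grip_force: 55.5
t: 29.28
tool_pos: [0.6899, -0.058, 0.2523]
tool_rot: [0.177, -3.136, -0.0]
contact_force: [0.1, -0.3, -0.9]
opening: 0.0594
grip_force: 55.5
[ 0.6899 -0.058   0.2523] [[-0.9936 -0.1126 -0.0005]
 [-0.1126  0.9936  0.0001]
 [ 0.0005  0.0002 -1.    ]] 0.059405699133189056
cam [ 0.6191 -0.0676  0.3949]
45971.0 (3, 246, 631, 154) [927.0602 -31.1499] [262.0075 982.1514] 6.350719451904297
162.0 (292, 109, 9, 23) [639.5665 -90.1961] [25.0771  9.4059] 5.4807939529418945
189.5 (352, 108, 10, 24) [631.1405 -20.1207] [26.3543 10.5617] 8.249625205993652
5803.5 (396, 20, 57, 136) [592.0544  49.3041] [145.2158  50.2186] 6.248851299285889
1406.0 (289, 9, 78, 42) [541.4874 -65.238 ] [39.7546 82.0203] 6.4205803871154785
3799.0 (578, 0, 62, 74) [513.8715 248.1381] [71.7122 69.0465] 6.412353992462158
```

```bash
python3 -m jog '[[0,0,0,1,0.1,0,0],[0,0,0,1,0.1,0,0],[0,0,0,1,0.12,0,0],[0,0,0,0.28,0,0.5,0],[0,0,0,0,0,0.5,0]]'; python3 -m jog '[[0,0,0,0,0,1,0],[0,0,0,0,0,1,0],[0,0,0,0,0,1,0],[0,0,0,0,0,1,0],[0,0,0,0,0,0.9,0]]'; python3 -m jog '[[0,0,0,0,0,0.6,0],[0,0,0,0,0,0,0],[0,0,0,0,0,0,0]]'
python3 - <<'E'
from h import *
o=status.get_obs();M=R.from_rotvec(o['tool_rot']).as_matrix();print(o['tool_pos'],M.T@(np.array([.591,-.0595,.05])-o['tool_pos'])/.03)
E
```

```text
t: 29.95
tool_pos: [0.5913, -0.0598, 0.2212]
tool_rot: [-0.178, 3.136, -0.0]
contact_force: [0.4, -0.1, -1.6]
opening: 0.0592
grip_force: 55.5
t: 30.58
tool_pos: [0.5914, -0.0597, 0.0721]
tool_rot: [0.178, -3.135, -0.001]
contact_force: [0.3, -0.2, -1.7]
opening: 0.0593
grip_force: 55.5
t: 30.95
tool_pos: [0.5926, -0.0602, 0.058]
tool_rot: [-0.178, 3.135, -0.001]
contact_force: [0.8, -0.5, -1.2]
opening: 0.0591
grip_force: 55.5
[ 0.59260494 -0.06015722  0.05796206] [0.05109079 0.02797066 0.26530659]
```

```bash
python3 -m jog '[[0,0,0,0,0,0.4,0],[0,0,0,0,0,0.3,0],[0,0,0,0,0,0,0]]'; python3 -m jog '[[0,0,0,0,0,0.1,0],[0,0,0,0,0,0.1,0],[0,0,0,0,0,0,0]]'; python3 -m jog '[[0,0,0,0,0,0.1,0],[0,0,0,0,0,0,0]]';python3 -m jog '[[0,0,0,0,0,0.1,0],[0,0,0,0,0,0,0]]'
```

```text
t: 31.32
tool_pos: [0.5906, -0.0598, 0.0347]
tool_rot: [0.178, -3.134, -0.001]
contact_force: [-0.4, -0.0, -0.6]
opening: 0.059
grip_force: 55.5
t: 31.7
tool_pos: [0.5915, -0.06, 0.0298]
tool_rot: [0.178, -3.136, -0.0]
contact_force: [0.1, 0.3, -1.8]
opening: 0.0593
grip_force: 55.5
t: 31.95
tool_pos: [0.5915, -0.0599, 0.0268]
tool_rot: [0.178, -3.136, -0.0]
contact_force: [-0.6, -0.5, -1.1]
opening: 0.0594
grip_force: 55.5
t: 32.2
tool_pos: [0.5921, -0.0601, 0.0247]
tool_rot: [-0.178, 3.136, -0.0]
contact_force: [-0.1, 1.4, 1.6]
opening: 0.059
grip_force: 55.9
```

```bash
python3 -m jog '[[0,0,0,0,0,0.08,0],[0,0,0,0,0,0,0]]'; python3 -m jog '[[0,0,0,0,0,0.08,0],[0,0,0,0,0,0,0]]';python3 -m jog '[[0,0,0,0,0,0.08,0],[0,0,0,0,0,0,0]]'
```

```text
t: 32.45
tool_pos: [0.5915, -0.0596, 0.0213]
tool_rot: [-0.178, 3.136, 0.001]
contact_force: [-0.0, 1.6, -0.6]
opening: 0.0589
grip_force: 55.6
t: 32.7
tool_pos: [0.5913, -0.0597, 0.0186]
tool_rot: [0.178, -3.136, -0.001]
contact_force: [0.0, 2.1, -2.7]
opening: 0.0591
grip_force: 55.5
t: 32.95
tool_pos: [0.5914, -0.0597, 0.0164]
tool_rot: [0.178, -3.136, -0.001]
contact_force: [0.7, 2.5, -1.9]
opening: 0.0591
grip_force: 55.7
```

It is sliding in with very little force. I will go down until it touches the floor.

```bash
python3 -m jog '[[0,0,0,0,0,0.06,0],[0,0,0,0,0,0,0]]'; python3 -m jog '[[0,0,0,0,0,0.05,0],[0,0,0,0,0,0,0]]'
```

```text
t: 33.2
tool_pos: [0.5921, -0.0596, 0.016]
tool_rot: [-0.178, 3.136, 0.001]
contact_force: [-1.2, 5.0, 3.6]
opening: 0.0593
grip_force: 56.1
t: 33.45
tool_pos: [0.5932, -0.0595, 0.016]
tool_rot: [-0.177, 3.134, 0.001]
contact_force: [-3.2, 6.0, 9.3]
opening: 0.0592
grip_force: 56.8
```

```bash
python3 -m jog '[[0,0,0,0,0,0,0.5],[0,0,0,0,0,0,0.7],[0,0,0,0,0,0,0.9],[0,0,0,0,0,0,0.9],[0,0,0,0,0,-0.3,0.9]]'; python3 -m jog '[[0,0,0,0,0,-0.5,0.9],[0,0,0,0,0,-1,0.9],[0,0,0,0,0,-1,0.9],[0,0,0,0,0,-1,0.9],[0,0,0,0,0,-1,0.9]]';python3 -m jog '[[0,0,0,0,0,-1,0.9],[0,0,0,0,0,-1,0.9],[0,0,0,-0.3,0,0,0.9],[0,0,0,0,0,0,0.9]]'
python3 - <<'E'
from h import *
np.set_printoptions(precision=4,suppress=True)
w=cam("wrist");hsv=cv2.cvtColor(w['img'],cv2.COLOR_RGB2HSV)
y=((hsv[...,0]>17)&(hsv[...,0]<35)&(hsv[...,1]>150)&(hsv[...,2]>60)).astype(np.uint8)
white=((hsv[...,1]<25)&(hsv[...,2]>215)|(y>0)).astype(np.uint8)
for n,m,A in(("label",y,300),("lid",white,3000)):
  for c in cv2.findContours(m,0,2)[0]:
    if cv2.contourArea(c)>A:
        for z in(.046,):
            W=np.array([onz(w,p,z)[:2] for p in c[:,0]],np.float32)*1000;r=cv2.minAreaRect(W);print(n,cv2.boundingRect(c),np.array(r[0]),np.array(r[1]),r[2])
a=cam("scene");b=cam("side")
for n,d in(("scene",a),("side",b)):
    hsv=cv2.cvtColor(d['img'],cv2.COLOR_RGB2HSV)
    y=((hsv[...,0]>20)&(hsv[...,0]<33)&(hsv[...,1]>130)&(hsv[...,2]>60)).astype(np.uint8)
    for c in cv2.findContours(y,0,2)[0]:
        if cv2.contourArea(c)>8:
            W=np.array([onz(d,p,.046)[:2] for p in c[:,0]],np.float32)*1000;r=cv2.minAreaRect(W);print(n,cv2.boundingRect(c),np.array(r[0]),np.array(r[1]),r[2])
E
```

```text
t: 34.08
tool_pos: [0.5908, -0.0599, 0.0218]
tool_rot: [0.178, -3.134, -0.001]
contact_force: [0.0, -0.1, 1.0]
opening: 0.0815
grip_force: 0.0
t: 34.7
tool_pos: [0.5919, -0.0601, 0.1602]
tool_rot: [-0.178, 3.135, -0.001]
contact_force: [-0.2, -1.2, 0.0]
opening: 0.0812
grip_force: 0.0
t: 35.2
tool_pos: [0.6008, -0.0588, 0.2173]
tool_rot: [0.178, -3.136, -0.0]
contact_force: [0.3, 0.1, -0.8]
opening: 0.0811
grip_force: 0.0
label (304, 139, 29, 56) [593.3821 -60.724 ] [59.2913 29.2461] 5.9065046310424805
lid (353, 277, 65, 73) [761.0253  42.9891] [77.6177 95.9024] 73.6213150024414
lid (399, 116, 41, 113) [589.7187  46.4558] [121.8377  31.7457] 6.245781898498535
scene (284, 240, 23, 13) [591.0818 -58.7065] [54.4934 23.6242] 6.124467372894287
side (326, 229, 22, 12) [592.5129 -61.3794] [53.8001 23.7897] 5.486998081207275
```

```bash
python3 -m jog '[[0,0,0,-1,0,-0.4,0.9],[0,0,0,-1,0,-0.4,0.9],[0,0,0,-1,-0.2,-0.4,0.9],[0,0,0,0,0,0,0.9],[0,0,0,0,0,0,0.9]]'; python3 p.py
python3 - <<'E'
from h import *
w=cam("wrist");old=cv2.imread("pics/p.png")
for n,i in(("old",old),("new",w['img'][:,:,::-1])):
    h=cv2.cvtColor(np.ascontiguousarray(i),cv2.COLOR_BGR2HSV);m=((h[...,0]>105)&(h[...,0]<125)&(h[...,1]>150)&(h[...,2]>50)).astype(np.uint8)
    print(n,[cv2.boundingRect(c) for c in cv2.findContours(m,0,2)[0] if cv2.contourArea(c)>150])
E
```

```text
t: 35.98
tool_pos: [0.6898, -0.0546, 0.252]
tool_rot: [0.178, -3.134, -0.001]
contact_force: [-0.4, 0.4, -0.3]
opening: 0.0812
grip_force: 0.0
[ 0.6898 -0.0546  0.252 ] [[-0.9936 -0.1132 -0.0027]
 [-0.1132  0.9936  0.0005]
 [ 0.0027  0.0008 -1.    ]] 0.08117920114527608
cam [ 0.6192 -0.0644  0.3947]
48386.5 (0, 242, 640, 158) [922.3802 -25.0756] [266.5439 992.9583] 6.340500831604004
818.5 (289, 110, 70, 35) [643.4072 -53.8237] [39.0485 81.9832] 6.436501502990723
5808.0 (393, 22, 57, 136) [593.8289  49.5315] [145.7902  50.2149] 6.178340911865234
1073.5 (286, 11, 78, 42) [543.1219 -64.8522] [39.9064 82.1455] 6.457113265991211
4055.5 (575, 0, 65, 74) [513.1406 250.0224] [71.7795 72.2048] 6.4521074295043945
old [(0, 354, 27, 26), (27, 329, 29, 25), (577, 327, 63, 65), (0, 322, 27, 27)]
new [(0, 354, 27, 26), (27, 329, 29, 25), (577, 327, 63, 65), (0, 322, 27, 27)]
```

The pocket's near end now reads about 1.6 mm farther in than before the box was seated. The placing may have nudged the drawer, so I will hook the bar with shut fingers and bring it back to the stop.

```bash
python3 -m jog '[[0,0,0,1,0.2,0,-1],[0,0,0,1,0.2,0,-1],[0,0,0,1,0.2,0,-1],[0,0,0,1,0.2,0,-1],[0,0,0,1,0.2,0,-1]]'; python3 -m jog '[[0,0,0,1,0.2,0,-1],[0,0,0,0.94,0.2,0,-1],[0,0,0,0,0,1,-1],[0,0,0,0,0,1,-1],[0,0,0,0,0,1,-1]]'; python3 -m jog '[[0,0,0,0,0,0,-1],[0,0,0,0,0,0,-1]]'
python3 - <<'E'
from h import *
o=status.get_obs();M=R.from_rotvec(o['tool_rot']).as_matrix();print(o['opening'],o['tool_pos'],M.T@(np.array([.4783,-.0366,.055])-o['tool_pos'])/.03)
E
```

```text
t: 36.7
tool_pos: [0.5363, -0.0417, 0.253]
tool_rot: [0.178, -3.136, -0.0]
contact_force: [-0.3, -0.4, -0.1]
opening: 0.0002
grip_force: 0.0
t: 37.33
tool_pos: [0.4781, -0.0364, 0.1624]
tool_rot: [-0.178, 3.136, -0.0]
contact_force: [-0.7, -0.5, 0.4]
opening: 0.0002
grip_force: 0.0
t: 37.58
tool_pos: [0.4793, -0.0367, 0.1646]
tool_rot: [-0.178, 3.135, -0.001]
contact_force: [-0.7, -0.3, 0.9]
opening: 0.0001
grip_force: 0.0
8.17814611275537e-05 [ 0.4792985  -0.03666345  0.16463397] [0.03770253 0.00753568 3.65441564]
```

```bash
python3 -m jog '[[0,0,0,0.03,0,0.9,-1],[0,0,0,0,0,0.9,-1],[0,0,0,0,0,0.9,-1],[0,0,0,0,0,0.9,-1],[0,0,0,0,0,0,-1]]'; python3 -m jog '[[0,0,0,0.15,0,0,-1],[0,0,0,0.1,0,0,-1],[0,0,0,0.1,0,0,-1],[0,0,0,0,0,0,-1]]'
```

```text
t: 38.2
tool_pos: [0.4775, -0.0365, 0.0551]
tool_rot: [0.178, -3.134, -0.001]
contact_force: [0.1, -0.2, -0.1]
opening: -0.0002
grip_force: 0.0
t: 38.7
tool_pos: [0.4686, -0.0381, 0.0567]
tool_rot: [-0.178, 3.134, -0.001]
contact_force: [1.7, 0.0, 0.7]
opening: 0.0001
grip_force: 0.8
```

```bash
python3 -m jog '[[0,0,0,0.07,0,0,-1],[0,0,0,0,0,0,-1]]'; python3 -m jog '[[0,0,0,0.07,0,0,-1],[0,0,0,0,0,0,-1]]'; python3 -m jog '[[0,0,0,0.07,0,0,-1],[0,0,0,0,0,0,-1]]'
```

```text
t: 38.95
tool_pos: [0.4677, -0.0382, 0.0567]
tool_rot: [-0.177, 3.131, -0.001]
contact_force: [7.0, 0.9, -0.0]
opening: -0.0004
grip_force: 3.1
t: 39.2
tool_pos: [0.4676, -0.0383, 0.0569]
tool_rot: [-0.176, 3.125, -0.001]
contact_force: [13.4, 2.4, -5.7]
opening: -0.0004
grip_force: 6.9
t: 39.45
tool_pos: [0.4675, -0.0383, 0.0571]
tool_rot: [-0.175, 3.119, -0.0]
contact_force: [21.0, 3.5, -11.8]
opening: 0.0002
grip_force: 10.9
```

```bash
python3 -m jog '[[0,0,0,-0.2,0,0,-1],[0,0,0,-0.28,0,0,-1],[0,0,0,0,0,-0.5,-1],[0,0,0,0,0,-1,-1],[0,0,0,0,0,-1,-1]]'; python3 -m jog '[[0,0,0,0,0,-1,-1],[0,0,0,0,0,-1,-1],[0,0,0,0,0,-1,-1],[0,0,0,-0.3,0,-1,-1],[0,0,0,0,0,0,-1]]'
python3 - <<'E'
from h import *
np.set_printoptions(precision=4,suppress=True)
for n in("scene","side"):
    d=cam(n);hsv=cv2.cvtColor(d['img'],cv2.COLOR_RGB2HSV)
    y=((hsv[...,0]>20)&(hsv[...,0]<33)&(hsv[...,1]>130)&(hsv[...,2]>60)).astype(np.uint8)
    for c in cv2.findContours(y,0,2)[0]:
        if cv2.contourArea(c)>8:
            W=np.array([onz(d,p,.046)[:2] for p in c[:,0]],np.float32)*1000;r=cv2.minAreaRect(W);print(n,np.array(r[0]),np.array(r[1]),r[2])
E
```

```text
t: 40.08
tool_pos: [0.4753, -0.0369, 0.1318]
tool_rot: [0.178, -3.135, -0.0]
contact_force: [0.2, -1.0, 0.6]
opening: -0.0001
grip_force: 0.0
t: 40.7
tool_pos: [0.4861, -0.0363, 0.2543]
tool_rot: [-0.178, 3.131, -0.003]
contact_force: [-0.9, -1.1, 0.0]
opening: 0.0001
grip_force: 0.0
scene [589.1742 -58.8892] [54.6318 23.6678] 6.124467372894287
side [590.7388 -61.9663] [55.5729 23.9081] 7.382955074310303
```

```bash
python3 -c "
from station import finish_job
print(finish_job())"
```

```text
the job is handed in; nothing more can be done
None
```

I handed the job in at about 41 s: the drawer is open at its stop, and the slide box was laid on the mat, then seated lid up on the pocket floor. I did not deliberately re-check the bottle, dishes and tip box at the end.

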